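# Seat the key jaws and hold the carriage at the gauge index

### The arm

A 6-joint arm with a two-finger parallel gripper is mounted at the origin on the work surface. World frame = base frame: x ahead of the robot, y to its left, z up, the work surface at z = 0. Lengths are in m, angles in degrees, forces in N, time in s.
With the tool pointing down it reaches from about 0.35 to 0.875 m from the base axis. Payload 4.2 kg.
Tool frame: the origin (TCP) lies midway between the tips of the shut fingers; the grasp point (between the pads) lies 19 mm behind it; z points along the fingers, y is the line along which they close (so a half turn about z gives the same grasp; the last joint's range is limited). The gripper opens to 87 mm and grips with 3 to 60 N. Pads are 19 mm wide; open, the fingers measure 117 mm over their backs; the gripper's body (75 mm by 190 mm) begins 51 mm behind the grasp point.
Start: joints at [87.812, 22.042, 0.453, 0, -68.411, -14.817], TCP at [0.183, 0.598, 0.223] pointing down, gripper open.
Joint ranges: [-179.83, 179.83], [-69.29, 118.12], [-61.27, 80.66], [-181.25, 117.63], [-171.15, -9.14], [-177.46, 177.46]. Speed limits (degrees/s): [159.86, 159.86, 180, 180, 180, 180].

### API

Orientations are given as [roll, pitch, yaw] about the fixed x, y, z axes, in that order (R = Rz(yaw) Ry(pitch) Rx(roll)).
In Python, from workcell import env gives the robot as it stands. The module is installed in compiled form; this text tells all that it offers. Calls block until the motion is done:
- env.goto(position, orientation): joint-space move of the TCP to a pose.
- env.move_straight(position, rotation=None, rate=0.15, force_limit=None): straight line of the TCP; rotation=None keeps the orientation; rate is the mean speed in m/s. With force_limit (N) it stops when the force on the tool has changed by that much, and returns True; else False.
- env.set_joints(angles): joint-space move.
- env.gripper_to(opening, grasp_force=None): opening from 0.0 (shut) to 1.0 (fully open); grasp_force is the grip in N (None keeps the last); returns when the fingers have stopped.
- env.dwell(seconds).
- env.inverse_kinematics(position, orientation): joint angles nearest the present ones, or None.
- env.read_state(): the state.
- env.grab_frame(name): name is "scene" or "top" or "wrist"; returns a dict with "image" (420x560x3 uint8, blue, green, red), "fx", "fy", "cx", "cy" (pixels), "D" ([k1, k2, p1, p2, k3] as OpenCV has them; the pictures are not rectified), "position" and "orientation" of the camera in the world. Camera axes: x right, y up, looking along -z (the intrinsics and any distortion apply to the point x, -y, -z); pixel columns grow to the right and rows downward; lengths in m; the calibration is good to about 2 mm. A picture is of the moment at which its call begins. There is no depth.
A pose or a line that the arm cannot do raises env.Unreachable and nothing moves.
- env.close_job(): hands the job in; it is judged then, once.
Trained networks look in a picture, given as the dict that the camera call returned (one of the last four; its "shot" number tells which), for a name from the list of things; names that differ only in an ending like _2 or _b are one class to them, and where a whole thing is asked for, a point or a joint stands for the part that bears it (a point fixed in the world has none). Each returns a list of dicts, best first, with "score" (0 to 1); they miss things now and then, are a little off and sometimes report something else, mostly with a low value. They report only what shows in the picture. A call takes as long as a camera call.
- env.search_frame(picture, thing): "xyz" ([x, y, z] in m, in world coordinates, good to about 4 mm: the middle of the surface that is visible of it).
- env.trace(picture, thing): "mask" (420x560 bool, what is visible of it).
The state is a dict: "clock": time; "joint_positions": joint angles; "qvel": joint speeds; "joint_torque": joint torques, N m; "position": TCP position; "tool_rot": TCP orientation; "force": force on the tool from outside, world axes, zero at the start; "wrist_torque": the same for the moment, N m; "opening": opening from 0.0 (shut) to 1.0 (fully open); "finger_force": force on a finger pad.
Only numpy, scipy, OpenCV 4.12 (cv2) and the standard library are available. Lean on these libraries where they do the work, as an engineer would, in place of code of your own. Each camera call takes 0.05 s, during which the arm holds its last target. There are 200 camera calls.

### The job

Set up the key-cutting machine for its first cut: with the sliding carriage still at rest against its stop, press both clamp jaws straight down until they sit fully home on their sockets. Then take the carriage by its upright black handle and pull it out against its spring until the pointer on the carriage's edge stands tip to tip with the pointed index on the gauge rod, and keep it there: the program finishes while still gripping the handle and holding the carriage at the index. Leave the brush, jar and car key lying where they are.

Things in the scene. Friction and masses are not known exactly. Their poses are not given: they have to be found in the camera images.
- machine: key-cutting machine, fixed: grey bed 480 x 260 mm, top 30 mm above the bench, white and grey cutter head (200 mm high) across one end. Origin on the bench under the middle of the resting carriage; z up, x along the slide towards the head (its face at x = 145 mm, cutter at 103 mm), so the carriage pulls out along -x; y across towards the gauge rod. Bed: x -200 to 280, y -130 to 130 mm
- carriage (a joint): how far the aluminium carriage (180 along the slide x 110 x 20 mm, top 62 mm above the bench) has been pulled out along the machine's -x, in m: 0 at rest against its stop, 0.11 at the far end. A spring pulls it back: 4 N at rest plus 1 N for every 10 mm, and about 1 N of friction; let go, it runs back to 0
- handle: upright handle standing on the outer end of the carriage: round black rubber grip, 24 mm diameter, from 20 to 92 mm above its origin, on a thin stem with a 32 mm round steel foot. Origin on its axis at the carriage's top, 62 mm above the bench, at x = -60 mm, y = 0 of the machine at rest; z up. Moves with the carriage
- pointer (a point): tip of the flat, pointed bare-metal tab (pointer, 25 mm wide) on the carriage's edge, 66 mm above the bench; points along the machine's +y and moves with the carriage (machine x = -30 mm, y = 75 mm at rest)
- index_tip (a point): tip of the flat bare-metal point on the index, a dark steel collar 18 x 22 x 36 mm clamped somewhere on the gauge rod (fixed). It points along -y at the carriage, 4 mm beyond the pointer's tip and at the same height, and stands 45 to 85 mm out from the resting pointer along the machine's -x
- jaw_near (a joint): how far the jaw on the side away from the gauge rod has been pressed down, in m: 0 fully proud, 0.012 fully home (cap resting on its dark socket block, no gap). Starts 0 to 4 mm down. It takes about 7 N to move and stays where it is left
- jaw_near_top (a point): centre of the top face of that jaw's steel cap, 42 x 42 x 18 mm, flat on top, brass shank under it, a stub key reaching from it towards the cutter. Top 112 mm above the bench when fully proud, 100 mm when home; at x = 45 mm, y = -34 mm of the machine when the carriage is at rest
- jaw_far (a joint): the same for the jaw on the gauge rod's side: 0 fully proud, 0.012 fully home
- jaw_far_top (a point): centre of the top face of the gauge-side jaw's cap, like the other; at x = 45 mm, y = 34 mm of the machine when the carriage is at rest
- brush: loose hand brush lying on the bench beside the machine on the gauge side; bystander, leave alone
- jar: loose jar with steel cap, 56 mm diameter, 65 mm high, standing beyond the outer end of the bed; bystander, leave alone
- fob: loose grey car key, body 65 x 36 x 14 mm with a short blade, lying beyond the outer end of the bed; bystander, leave alone

How it is judged:
By the outcome, as a careful person would: the job done as asked, in the order asked, and still so for the second after the job is handed in, while the arm keeps its last pose, push and grip.
It also fails if it takes over 48 s, if anything falls off the work surface, if the arm or the gripper's body presses on something with over 40 N, if the wrist force passes 120 N, or if a joint passes its speed limit or range.

## Working session

There is one attempt and no reset: what is moved stays moved. The work goes in short steps, each a Python script; the robot and the scene stay as the last script left them, time stands still between calls to the robot, and variables do not carry over. Pictures are saved under pics/ and viewed, at most 10 in all, crops included, and the job is handed in when it is done.

```bash
mkdir -p pics; cat > h.py <<'E'
import numpy as np, cv2
from scipy.spatial.transform import Rotation as R
from workcell import env
def K(p): return np.array([[p['fx'],0,p['cx']],[0,p['fy'],p['cy']],[0,0,1.]])
def cam(p):
    o=np.array(p['orientation'],float)
    Rm=o if o.shape==(3,3) else R.from_euler('xyz',o,degrees=True).as_matrix()
    return Rm@np.diag([1,-1,-1]),np.array(p['position'])
def proj(p,X):
    Rm,t=cam(p); Xc=(np.atleast_2d(X)-t)@Rm
    return cv2.projectPoints(Xc,np.zeros(3),np.zeros(3),K(p),np.array(p['D']))[0][:,0]
def atz(p,uv,z):
    Rm,t=cam(p)
    n=cv2.undistortPoints(np.array(uv,float).reshape(-1,1,2),K(p),np.array(p['D']))[:,0]
    d=np.c_[n,np.ones(len(n))]@Rm.T
    return t+d*((z-t[2])/d[:,2])[:,None]
E
python3 - <<'E'
from h import *
for n in ('scene','top','wrist'):
    p=env.grab_frame(n); cv2.imwrite(f'pics/{n}0.png',p['image'])
    print(n,p['position'],p['orientation'],p['fx'])
    for t in ('machine','handle','pointer','jaw_near_top','jaw_far_top','index_tip','jar','fob','brush','carriage'):
        try: print(t,[(np.round(d['xyz'],3).tolist(),round(d['score'],2)) for d in env.search_frame(p,t)][:3])
        except Exception as e: print(t,e)
print(env.read_state()['clock'])
E
```

```text
scene [1.12237483 0.15378662 0.56650979] [47.17597872  0.56129588 89.69662825] 401.67789865143203
machine [([0.584, -0.095, 0.057], 0.93)]
handle [([0.494, 0.072, 0.114], 0.84)]
pointer [([0.523, 0.011, 0.06], 0.73)]
jaw_near_top [([0.496, -0.036, 0.112], 0.86)]
jaw_far_top [([0.568, -0.018, 0.106], 0.83)]
index_tip [([0.575, 0.143, 0.058], 0.65)]
jar [([0.507, 0.298, 0.043], 0.71)]
fob [([0.341, 0.262, 0.01], 0.75)]
brush [([0.739, 0.006, 0.018], 0.82)]
carriage [([0.526, 0.008, 0.064], 0.8)]
top [0.43324457 0.1277686  0.98495025] [ 10.73242446  -0.4790869  -88.48132292] 419.0497927189123
machine [([0.512, -0.036, 0.058], 0.79)]
handle [([0.482, 0.071, 0.149], 0.47), ([0.549, -0.019, 0.108], 0.34)]
pointer [([0.504, 0.006, 0.063], 0.76)]
jaw_near_top [([0.486, -0.04, 0.114], 0.59)]
jaw_far_top [([0.551, -0.022, 0.107], 0.95)]
index_tip [([0.564, 0.137, 0.068], 0.7)]
jar [([0.485, 0.302, 0.066], 0.71)]
fob [([0.331, 0.26, 0.014], 0.58), ([0.479, 0.07, 0.152], 0.55)]
brush [([0.731, 0.006, 0.016], 0.56)]
carriage [([0.503, 0.014, 0.061], 0.97), ([0.488, -0.04, 0.107], 0.58)]
wrist [0.2598645  0.57474198 0.38448421] [-1.72576265e+01 -2.13091351e-02 -1.07082877e+02] 291.87853609879096
machine []
handle []
pointer []
jaw_near_top []
jaw_far_top []
index_tip []
jar []
fob []
brush []
carriage []
1.65
```

View pics/scene0.png

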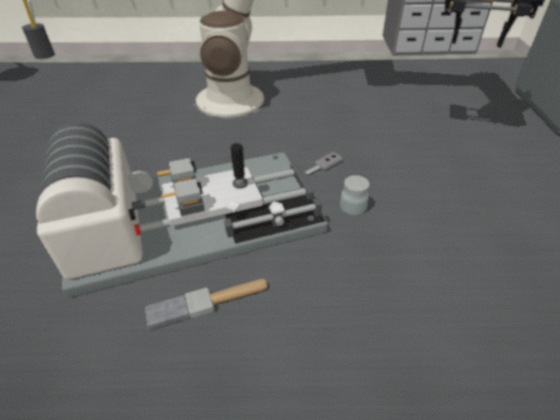

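View pics/top0.png

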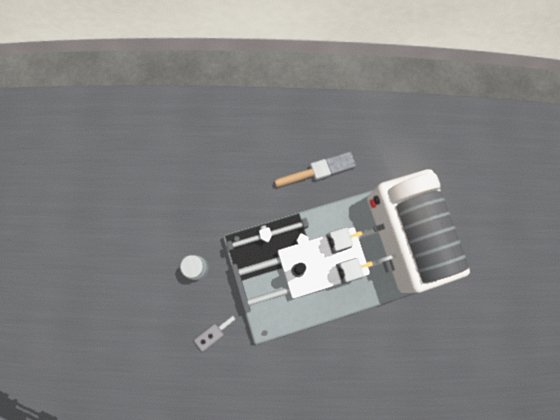

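```bash
python3 - <<'E'
from h import *
s=env.read_state(); print(s['tool_rot'],s['position'],s['force'])
o=s['tool_rot']; Rt=R.from_euler('xyz',o,degrees=True).as_matrix() if np.ndim(o)==1 else np.array(o)
print(Rt.round(2))
p=env.grab_frame('wrist'); print('cam in tool',Rt.T@(np.array(p['position'])-s['position']))
# tool y along machine x (yaw -75 deg); camera toward gauge side (+machine y = (.96,.27))
c=Rt.T@(np.array(p['position'])-s['position'])
yaw=-75.
for f in (0,180):
    # tool down: Rx(180), then yaw
    for y in (yaw+90+f,yaw+f):
        Rn=R.from_euler('xyz',[180,0,y],degrees=True).as_matrix()
        print(y,'tool y',Rn[:,1].round(2),'cam dir',(Rn@c).round(3),[ (None if q is None else np.round(q,0).tolist()) for q in [env.inverse_kinematics(P,[180,0,y]) for P in ([.49,.07,.12],[.455,.15,.12],[.55,-.02,.12])]])
E
```

```text
[-1.79998589e+02  2.10100496e-03 -1.70058386e+01] [0.18274467 0.59768083 0.22255379] [-0.22011343  0.64131089 -0.74837755]
[[ 0.96 -0.29 -0.  ]
 [-0.29 -0.96  0.  ]
 [-0.   -0.   -1.  ]]
cam in tool [ 0.0804507  -0.00062543 -0.16192949]
15.0 tool y [ 0.26 -0.97  0.  ] cam dir [0.078 0.021 0.162] [[27.0, 16.0, -26.0, 0.0, -49.0, 78.0], [38.0, 14.0, -28.0, 0.0, -48.0, 67.0], [15.0, 20.0, -18.0, 0.0, -51.0, 90.0]]
-75.0 tool y [-0.97 -0.26  0.  ] cam dir [ 0.021 -0.078  0.162] [[27.0, 16.0, -26.0, 0.0, -49.0, -12.0], [38.0, 14.0, -28.0, 0.0, -48.0, -23.0], [15.0, 20.0, -18.0, 0.0, -51.0, 0.0]]
195.0 tool y [-0.26  0.97  0.  ] cam dir [-0.078 -0.021  0.162] [[27.0, 16.0, -26.0, -0.0, -49.0, -102.0], [38.0, 14.0, -28.0, -0.0, -48.0, -113.0], [15.0, 20.0, -18.0, -0.0, -51.0, -90.0]]
105.0 tool y [0.97 0.26 0.  ] cam dir [-0.021  0.078  0.162] [[27.0, 16.0, -26.0, 0.0, -49.0, 168.0], [38.0, 14.0, -28.0, 0.0, -48.0, 157.0], None]
```

```bash
python3 - <<'E'
from h import *
env.goto([.44,.03,.25],[180,0,15])
p=env.grab_frame('wrist'); cv2.imwrite('pics/w1.png',p['image'])
import pickle
pickle.dump(p,open('w1.pkl','wb'))
for t in ('handle','pointer','jaw_near_top','jaw_far_top','index_tip'):
    print(t,[(np.round(d['xyz'],3).tolist(),round(d['score'],2),proj(p,d['xyz']).round(0).tolist()) for d in env.search_frame(p,t)][:3])
ms={t:env.trace(p,t) for t in ('handle','carriage','jaw_near','jaw_far','pointer','machine')}
pickle.dump(ms,open('m1.pkl','wb'))
for t,m in ms.items():
    for d in m[:2]:
        ys,xs=np.nonzero(d['mask']); print(t,d['score'],xs.min(),xs.max(),ys.min(),ys.max(),len(xs))
print(env.read_state()['clock'])
E
```

```text
handle [([0.488, 0.066, 0.155], 0.93, [[256.0, 147.0]]), ([0.528, -0.05, 0.061], 0.58, [[365.0, 131.0]])]
pointer [([0.51, 0.007, 0.06], 0.66, [[315.0, 133.0]])]
jaw_near_top [([0.49, -0.038, 0.113], 0.58, [[357.0, 167.0]])]
jaw_far_top [([0.55, -0.017, 0.111], 0.95, [[356.0, 103.0]])]
index_tip [([0.564, 0.142, 0.068], 0.59, [[210.0, 51.0]]), ([0.488, 0.062, 0.159], 0.5, [[259.0, 149.0]])]
handle 0.85 239 270 128 162 776
carriage 0.71 228 401 72 191 15420
carriage 0.58 132 559 0 260 88437
jaw_near 0.61 329 397 150 191 1987
jaw_far 0.97 328 401 81 127 2293
jaw_far 0.71 131 559 0 260 88710
pointer 0.81 230 401 72 191 15514
machine 0.73 131 559 0 260 88286
4.5333
```

View pics/w1.png

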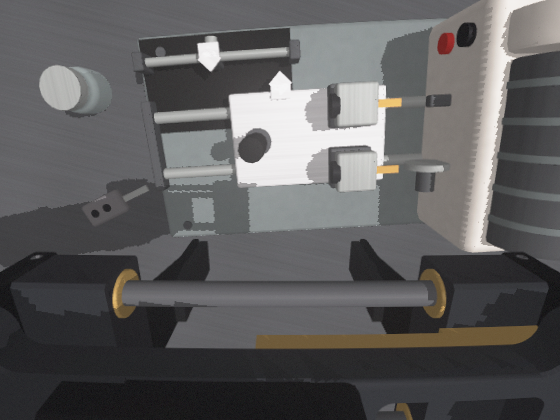

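```bash
python3 - <<'E'
from h import *
import pickle
from scipy.optimize import least_squares
p=pickle.load(open('w1.pkl','rb'))
L=np.array([[-30,75,66],[-90,55,62],[-90,-55,62],[-200,130,30],[-60,0,154]])/1000
uv=np.array([[280,72],[230,94.5],[236,187.5],[139,39],[252,149]],float)
def W(q,L): 
    c,s=np.cos(q[2]),np.sin(q[2]); return L@np.array([[c,s,0],[-s,c,0],[0,0,1]])+[q[0],q[1],0]
f=lambda q:(proj(p,W(q,L))-uv).ravel()
r=least_squares(f,[.505,.012,np.deg2rad(-75)],loss='soft_l1')
q=r.x; print(q[:2],np.rad2deg(q[2])); print(f(q).reshape(-1,2).round(1))
np.save('q.npy',q)
c,s=np.cos(q[2]),np.sin(q[2])
for n,u in (('ptr',(280,72)),('idx',(210,71))):
    X=atz(p,[u],.066)[0]-[q[0],q[1],0]; print(n,(np.array([c*X[0]+s*X[1],-s*X[0]+c*X[1]])*1000).round(1))
J=W(q,np.array([[45,-34,112],[45,34,112],[-60,0,62],[45,-34,100]])/1000); print(J.round(4)); print(proj(p,J).round(0))
im=p['image'][10:130,150:310]; cv2.imwrite('pics/w1c.png',cv2.resize(im,None,fx=5,fy=5,interpolation=cv2.INTER_CUBIC))
E
```

```text
[0.50231456 0.01076247] -71.9193264198049
[[ 1.  -0.5]
 [-1.1 -0.2]
 [ 2.   1.3]
 [-3.7 -2.8]
 [ 0.   2. ]]
ptr [-31.2  74.5]
idx [-107.7   80. ]
[[ 0.484  -0.0426  0.112 ]
 [ 0.5486 -0.0215  0.112 ]
 [ 0.4837  0.0678  0.062 ]
 [ 0.484  -0.0426  0.1   ]]
[[359. 174.]
 [360. 105.]
 [259. 142.]
 [356. 172.]]
```

View pics/w1c.png

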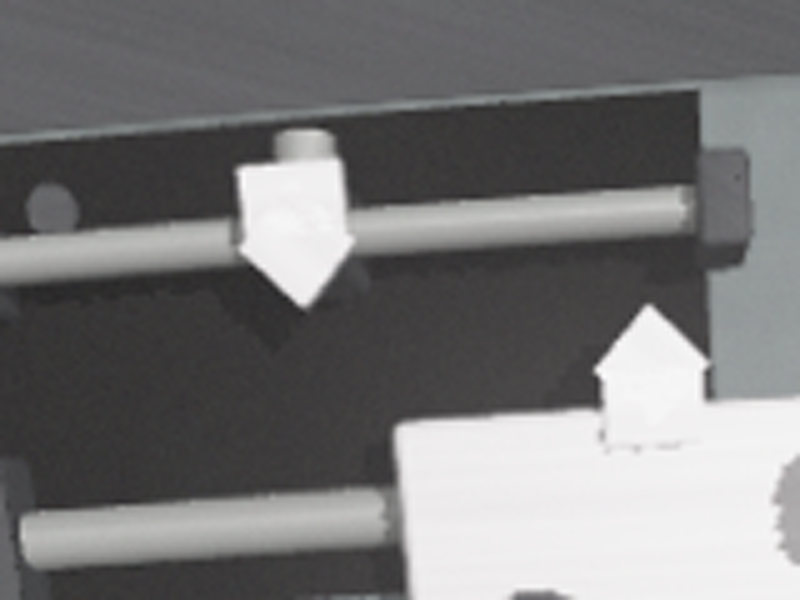

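```bash
python3 - <<'E'
from h import *
q=np.load('q.npy'); yaw=np.rad2deg(q[2])
c,s=np.cos(q[2]),np.sin(q[2]); M=lambda x,y,z:[q[0]+c*x-s*y,q[1]+s*x+c*y,z]
env.gripper_to(0.0)
o=[180,0,yaw]
for y in (.034,-.034):
    env.goto(M(.045,y,.17),o)
    env.move_straight(M(.045,y,.125),rate=.1)
    f0=env.read_state()['force']
    hit=env.move_straight(M(.045,y,.094),rate=.02,force_limit=22)
    st=env.read_state(); print(y,hit,np.round(st['position'],4),np.round(np.array(st['force'])-f0,1),st['clock'])
    env.move_straight(M(.045,y,.16),rate=.15)
env.gripper_to(1.0)
env.goto(M(-.045,-.04,.25),[180,0,yaw+90])
p=env.grab_frame('wrist'); cv2.imwrite('pics/w2.png',p['image']); import pickle; pickle.dump(p,open('w2.pkl','wb'))
cv2.imwrite('pics/s2.png',cv2.resize(env.grab_frame('scene')['image'][130:250,120:280],None,fx=5,fy=5,interpolation=cv2.INTER_CUBIC))
print(env.read_state()['clock'])
E
```

```text
0.034 True [ 0.5486 -0.0215  0.1002] [-0.   2.5  4. ] 9.1
-0.034 True [ 0.484  -0.0426  0.1001] [-1.6  2.9  5.3] 11.85
15.25
```

View pics/w2.png

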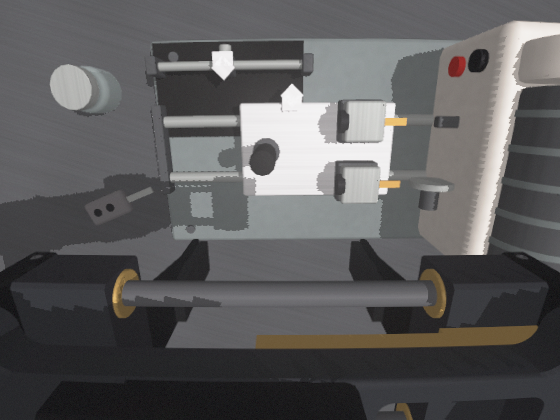

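View pics/s2.png

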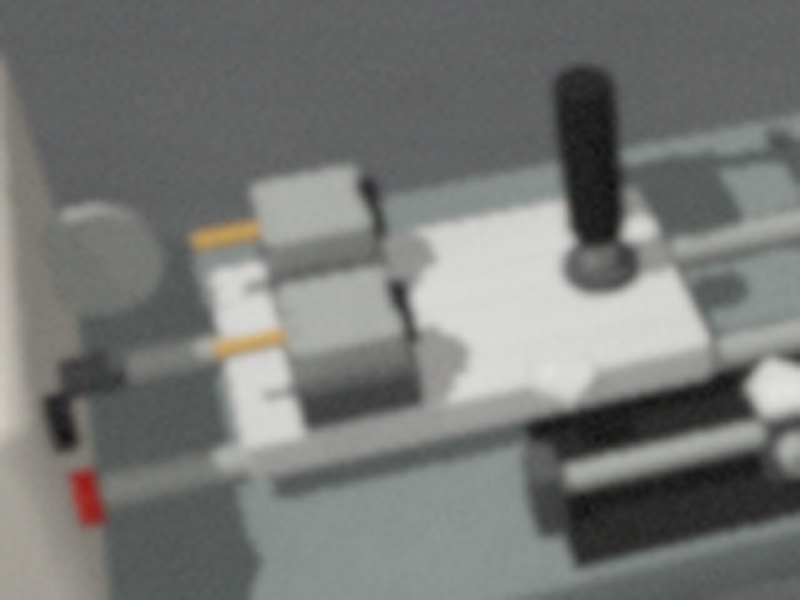

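```bash
python3 - <<'E'
from h import *
import pickle
q=np.load('q.npy'); yaw=np.rad2deg(q[2])
c,s=np.cos(q[2]),np.sin(q[2]); M=lambda x,y,z:np.array([q[0]+c*x-s*y,q[1]+s*x+c*y,z])
inv=lambda X:(np.array([[c,s],[-s,c]])@(X[:2]-q[:2])*1000).round(1)
p=pickle.load(open('w2.pkl','rb'))
print('handle proj',proj(p,[M(-.06,0,.154),M(-.03,.075,.066)]).round(0).tolist())
for u in ((291,83),(222.5,80.5)): print(inv(atz(p,[u],.066)[0]))
o=[180,0,yaw+90]
env.goto(M(-.06,0,.19),o)
hit=env.move_straight(M(-.06,0,.106),rate=.08,force_limit=8)
print('hit',hit)
if not hit:
    env.gripper_to(0.0,45)
    st=env.read_state(); print(st['opening']*87,st['finger_force'],np.round(st['force'],1),inv(np.array(st['position'])))
    env.move_straight(M(-.06-.070,0,.106),rate=.05)
    env.dwell(.3)
    st=env.read_state(); print(st['opening']*87,st['finger_force'],np.round(st['force'],1),inv(np.array(st['position'])),st['clock'])
    p=env.grab_frame('wrist'); cv2.imwrite('pics/w3.png',p['image']); pickle.dump(p,open('w3.pkl','wb'))
    print('pred ptr',proj(p,[M(-.1,.075,.066),M(-.1065,.079,.066)]))
E
```

```text
handle proj [[263.0, 164.0], [293.0, 84.0]]
[-32.7  76. ]
[-108.2   79. ]
hit False
23.18497602136275 44.99997116625309 [-0.1  0.9 -0.1] [-60.1  -0. ]
23.347655173434163 45.00165309291333 [ 4.  -9.3 -0.6] [-127.9   -0.6] 19.75
pred ptr [[322.32075035 124.54635632]
 [312.79958345 118.32599383]]
```

View pics/w3.png

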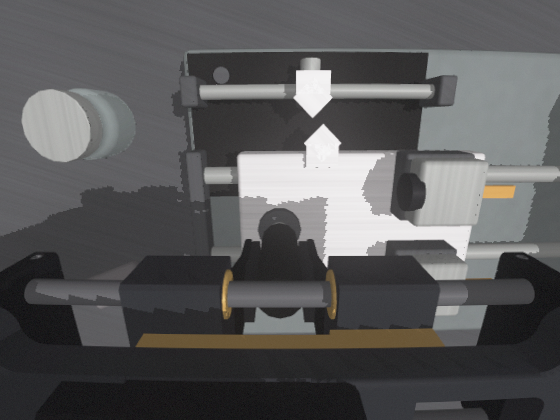

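```bash
cat >> h.py <<'E'
q=np.load('q.npy'); yaw=np.rad2deg(q[2]); c,s=np.cos(q[2]),np.sin(q[2])
M=lambda x,y,z:np.array([q[0]+c*x-s*y,q[1]+s*x+c*y,z])
inv=lambda X:(np.array([[c,s],[-s,c]])@(X[:2]-q[:2])*1000)
def gap(p,cu_i,cu_p,v_i,v_p,dbg=True):
    """tips' machine x (mm): mean of the left/right edges of each tab, on the z=66 plane"""
    g=cv2.cvtColor(p['image'],cv2.COLOR_BGR2GRAY); out=[]
    for cu,rows in ((cu_i,range(v_i-14,v_i-3)),(cu_p,range(v_p+4,v_p+13))):
        xs=[];ys=[]
        for v in rows:
            r=g[v]>140; a=b=int(cu)
            if not r[a]: continue
            while r[a-1]: a-=1
            while r[b+1]: b+=1
            m=inv(atz(p,[((a+b)/2,v)],.066)[0]); xs.append(m[0]); ys.append(b-a+1)
        if dbg: print(np.round(xs,1),ys)
        out.append(np.median(xs))
    return out[0],out[1]
E
python3 - <<'E'
from h import *
import pickle
p=pickle.load(open('w3.pkl','rb'))
print(gap(p,312.5,323,118,123))
for u in ((323,123),(312.5,118)): print(inv(atz(p,[u],.066)[0]).round(1))
cv2.imwrite('pics/w3c.png',cv2.resize(p['image'][50:170,240:400],None,fx=5,fy=5,interpolation=cv2.INTER_CUBIC))
E
```

```text
[-107.3 -107.3 -107.3 -107.2 -107.2 -106.9 -106.9 -106.8 -106.8 -106.8
 -106.8] [27, 25, 23, 21, 19, 18, 16, 14, 12, 10, 8]
[-99.8 -99.8 -99.8 -99.7 -99.7 -99.7 -99.7 -99.6 -99.6] [8, 10, 12, 14, 16, 18, 20, 22, 24]
(np.float64(-106.87599132531206), np.float64(-99.7126667009041))
[-99.6  76. ]
[-106.7   79.2]
```

View pics/w3c.png

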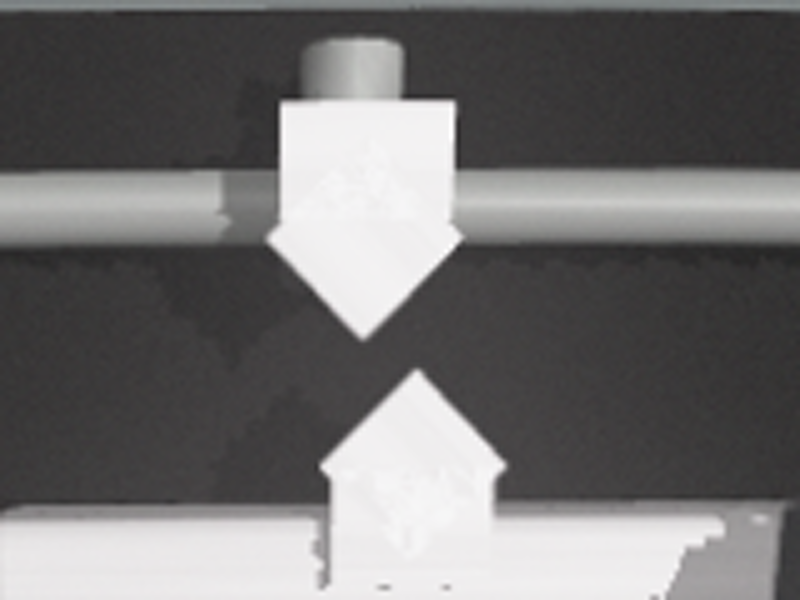

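```bash
python3 - <<'E'
from h import *
x=-.130-.0070
for k in range(3):
    env.move_straight(M(x,0,.106),rate=.03); env.dwell(.4)
    p=env.grab_frame('wrist')
    ui,up=proj(p,[M(-.1068,.0795,.066),M(-.1068,.0745,.066)])
    print(ui,up)
    i,t=gap(p,ui[0],up[0],round(ui[1]),round(up[1])); st=env.read_state()
    print(x,i,t,t-i,inv(np.array(st['position'])).round(1),st['position'][2],st['opening']*87,np.round(st['force'],1),st['clock'])
    if abs(t-i)<.4: break
    x-=(t-i)/1000
cv2.imwrite('pics/w4c.png',cv2.resize(p['image'][50:210,220:433],None,fx=3.5,fy=3.5,interpolation=cv2.INTER_CUBIC))
E
```

```text
[322.69060246 117.46755459] [322.39534166 125.21975323]
[-107.  -107.3 -106.9 -106.9 -106.9 -106.8 -106.8 -106.8 -106.8 -106.7
 -106.7] [29, 26, 25, 23, 21, 19, 17, 15, 13, 11, 9]
[-106.6 -106.6 -106.6 -106.6 -106.5 -106.5 -106.5 -106.4 -106.4] [12, 14, 16, 18, 20, 22, 24, 26, 28]
-0.137 -106.83149604191516 -106.52735557035476 0.3041404715604017 [-134.8   -0.6] 0.10597114999590347 23.3064307717066 [ 4.7 -9.1 -0.3] 20.6333
```

View pics/w4c.png

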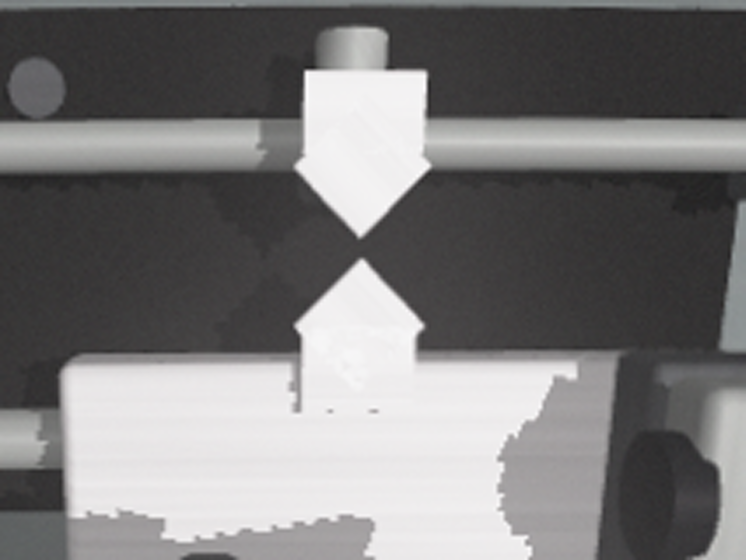

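```bash
python3 - <<'E'
from h import *
env.dwell(1.0)
p=env.grab_frame('wrist'); i,t=gap(p,322.6,322.4,117,125,False); print(t-i,env.read_state()['finger_force'])
if abs(t-i)<.7: print(env.close_job())
E
```

```text
0.3040647288077878 45.00197495799512
the job is handed in; nothing more can be done
None
```

I handed the job in at about 22 s of robot time: both jaws pressed home (stopped at 100 mm), and the arm still gripping the handle at 45 N with the pointer within about 0.3 mm of the index, steady over a 1 s check.

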